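# Load the delivery carrier with meal trays in reverse order

### The job

Move the four sleeved foil meal trays from the dark steel filling rack into the green delivery carrier in reverse order, one to a bay: the tray that stood next to the filling rack's black end block goes into the carrier's bay farthest from its own black end block, and so on, so that the tray that stood farthest ends up next to the carrier's block. Keep the trays upright all the way, and leave each one standing flat in its bay, its length along the row as before, centred so that nothing overhangs the carrier's edges.

Things in the scene. Friction and masses are not known exactly. Their poses are not given: they have to be found in the camera images.
- tray_red_center (a point): Centre (half-way up) of the small foil meal tray with the red card sleeve and kraft-brown lid. Tray 48 mm high, 72 mm long along its own y, 60 mm wide along its own x over the sleeve; z up. Rigid, sealed, 100 to 200 g. Grip the sleeve across x, on its sides (middle 36 mm of the length, full height). At the start it stands in a bay of the filling rack, its length along the row.
- tray_yellow_center (a point): Centre (half-way up) of the small foil meal tray with the yellow card sleeve and kraft-brown lid. Tray 48 mm high, 72 mm long along its own y, 60 mm wide along its own x over the sleeve; z up. Rigid, sealed, 100 to 200 g. Grip the sleeve across x, on its sides (middle 36 mm of the length, full height). At the start it stands in a bay of the filling rack, its length along the row.
- tray_blue_center (a point): Centre (half-way up) of the small foil meal tray with the blue card sleeve and kraft-brown lid. Tray 48 mm high, 72 mm long along its own y, 60 mm wide along its own x over the sleeve; z up. Rigid, sealed, 100 to 200 g. Grip the sleeve across x, on its sides (middle 36 mm of the length, full height). At the start it stands in a bay of the filling rack, its length along the row.
- tray_white_center (a point): Centre (half-way up) of the small foil meal tray with the white card sleeve and kraft-brown lid. Tray 48 mm high, 72 mm long along its own y, 60 mm wide along its own x over the sleeve; z up. Rigid, sealed, 100 to 200 g. Grip the sleeve across x, on its sides (middle 36 mm of the length, full height). At the start it stands in a bay of the filling rack, its length along the row.
- tag_red: Red tag, a flat plate 18 x 50 x 3 mm fixed on the filling rack's apron, on the robot's side of the bay in which the red tray stands at the start (the tray's centre is about 77 mm from it along the rack's +x). It stays there and so shows where the red tray stood. Origin: centre of its underside.
- tag_yellow: Yellow tag, a flat plate 18 x 50 x 3 mm fixed on the filling rack's apron, on the robot's side of the bay in which the yellow tray stands at the start (the tray's centre is about 77 mm from it along the rack's +x). It stays there and so shows where the yellow tray stood. Origin: centre of its underside.
- tag_blue: Blue tag, a flat plate 18 x 50 x 3 mm fixed on the filling rack's apron, on the robot's side of the bay in which the blue tray stands at the start (the tray's centre is about 77 mm from it along the rack's +x). It stays there and so shows where the blue tray stood. Origin: centre of its underside.
- tag_white: White tag, a flat plate 18 x 50 x 3 mm fixed on the filling rack's apron, on the robot's side of the bay in which the white tray stands at the start (the tray's centre is about 77 mm from it along the rack's +x). It stays there and so shows where the white tray stood. Origin: centre of its underside.
- filling_rack: Dark steel filling rack, four bays in a row, centres at x 0, y +138, +46, -46, -138 mm, floor 10 mm up, 88 mm wide between 4 mm dividers that rise 30 mm above the floor; open at -x and +x. Black end block (16 mm thick, 40 mm high) at the +y end. Origin on the table, mid-row. Fixed; left or right of the robot. Base x -92 (apron with tags) to +46 mm, 372 mm long.
- carrier: Green delivery carrier, empty at first, four bays in a row, centres at x 0, y +138, +46, -46, -138 mm, floor 10 mm up, 88 mm wide between 4 mm dividers that rise 30 mm above the floor; open at -x and +x. Black end block (16 mm thick, 40 mm high) at the +y end. Origin on the table, mid-row. Fixed; left or right of the robot. Base x -46 to +46 mm, 372 mm long. A tray in it has its centre 34 mm up.
Things that resemble listed ones, but are neither listed nor needed, are in the scene too. Leave any pink look-alike of the part that bears tray_yellow_center alone. What is shaped like the part that bears tray_blue_center but turquoise is not meant.

How it is judged:
At the end, for the whole second after the job is handed in: Each tray stands released and at rest in the carrier's bay that mirrors its old place (shown by its tag): within 12 mm of the bay's centre along the row and 15 mm across it, its centre 28 to 40 mm above the carrier's origin, tilted less than 0.12 rad, its length within 0.25 rad of the row's line (((y of tag_red in the frame of filling_rack between 0.108 and 0.168 m and y of tray_red_center in the frame of carrier between -0.15 and -0.126 m) or (y of tag_red in the frame of filling_rack between 0.016 and 0.076 m and y of tray_red_center in the frame of carrier between -0.058 and -0.034 m) or (y of tag_red in the frame of filling_rack between -0.076 and -0.016 m and y of tray_red_center in the frame of carrier between 0.034 and 0.058 m) or (y of tag_red in the frame of filling_rack between -0.168 and -0.108 m and y of tray_red_center in the frame of carrier between 0.126 and 0.15 m)) and x of tray_red_center in the frame of carrier between -0.015 and 0.015 m and z of tray_red_center in the frame of carrier between 0.028 and 0.04 m and angle between each of tray_red_center, tray_yellow_center, tray_blue_center, tray_white_center's own z axis and vertical below 0.12 rad and angle between the y axis of each of tray_red_center, tray_yellow_center, tray_blue_center, tray_white_center and the y axis of carrier, either way round below 0.25 rad and linear speed of each of tray_red, tray_yellow, tray_blue, tray_white below 0.02 m/s and ((y of tag_yellow in the frame of filling_rack between 0.108 and 0.168 m and y of tray_yellow_center in the frame of carrier between -0.15 and -0.126 m) or (y of tag_yellow in the frame of filling_rack between 0.016 and 0.076 m and y of tray_yellow_center in the frame of carrier between -0.058 and -0.034 m) or (y of tag_yellow in the frame of filling_rack between -0.076 and -0.016 m and y of tray_yellow_center in the frame of carrier between 0.034 and 0.058 m) or (y of tag_yellow in the frame of filling_rack between -0.168 and -0.108 m and y of tray_yellow_center in the frame of carrier between 0.126 and 0.15 m)) and x of tray_yellow_center in the frame of carrier between -0.015 and 0.015 m and z of tray_yellow_center in the frame of carrier between 0.028 and 0.04 m and ((y of tag_blue in the frame of filling_rack between 0.108 and 0.168 m and y of tray_blue_center in the frame of carrier between -0.15 and -0.126 m) or (y of tag_blue in the frame of filling_rack between 0.016 and 0.076 m and y of tray_blue_center in the frame of carrier between -0.058 and -0.034 m) or (y of tag_blue in the frame of filling_rack between -0.076 and -0.016 m and y of tray_blue_center in the frame of carrier between 0.034 and 0.058 m) or (y of tag_blue in the frame of filling_rack between -0.168 and -0.108 m and y of tray_blue_center in the frame of carrier between 0.126 and 0.15 m)) and x of tray_blue_center in the frame of carrier between -0.015 and 0.015 m and z of tray_blue_center in the frame of carrier between 0.028 and 0.04 m and ((y of tag_white in the frame of filling_rack between 0.108 and 0.168 m and y of tray_white_center in the frame of carrier between -0.15 and -0.126 m) or (y of tag_white in the frame of filling_rack between 0.016 and 0.076 m and y of tray_white_center in the frame of carrier between -0.058 and -0.034 m) or (y of tag_white in the frame of filling_rack between -0.076 and -0.016 m and y of tray_white_center in the frame of carrier between 0.034 and 0.058 m) or (y of tag_white in the frame of filling_rack between -0.168 and -0.108 m and y of tray_white_center in the frame of carrier between 0.126 and 0.15 m)) and x of tray_white_center in the frame of carrier between -0.015 and 0.015 m and z of tray_white_center in the frame of carrier between 0.028 and 0.04 m); the robot touches nothing.
It fails at once if a tray is tipped by more than 0.5 rad (angle between any of tray_red_center, tray_yellow_center, tray_blue_center, tray_white_center's own z axis and vertical above 0.5 rad).
It also fails if it takes over 96 s, if anything falls off the work surface, if the arm or the gripper's body presses on something with over 40 N, if the wrist force passes 120 N, or if a joint passes its speed limit or range.

### The arm

A 6-joint arm with a two-finger parallel gripper is mounted at the origin on the work surface. World frame = base frame: x ahead of the robot, y to its left, z up, the work surface at z = 0. Lengths are in m, angles in rad, forces in N, time in s.
With the tool pointing down it reaches from about 0.275 to 0.725 m from the base axis. Payload 15.9 kg.
Tool frame: the origin (TCP) lies between the finger pads; the fingertips stand 25 mm ahead of it and the grasp point (between the pads) lies 6 mm ahead of it; z points along the fingers, y is the line along which they close (so a half turn about z gives the same grasp; the last joint's range is limited). The gripper opens to 85 mm and grips with 20 to 120 N. Pads are 22 mm wide; open, the fingers measure 114 mm over their backs; the gripper's body (76 mm by 85 mm) begins 54 mm behind the grasp point. The pads swing forward as they close: fully open they stand 13 mm farther back than shut.
Start: joints at [1.341, 0.213, -0.034, 1.323, 0, 1.571], TCP at [0.114, 0.487, 0.256] pointing down, gripper open.
Joint ranges: [-2.98, 2.98], [-0.74, 1.72], [-1.14, 1.35], [-2.1, 2.04], [-1.57, 1.44], [-3.14, 3.14]. Speed limits (rad/s): [1.89, 1.89, 2.39, 2.57, 3.14, 3.14].

### API

Orientations are given as a unit quaternion [x, y, z, w].
In Python, from plant import * gives the robot as it stands.
- The arm moves only by the tool apply_moves, never from a script. Its argument "moves" is a list of rows, each a list of 7 numbers: the gripper's target within -1 to 1 (fully open at 1, half-way at 0, shut at -1), then the shift along the tool's x, y, z in cm, then the turn, a rotation vector about the tool's x, y, z in degrees. A call has exactly 10 rows; each row shifts and turns the commanded pose from where the row before left it, along the tool's axes as they then stand; what a row does not reach is not made up. A row lasts 1/8 s, in which the tool goes at most 62.5 mm and 10.7 degrees, less where a joint would pass 70% of its speed; a pose out of reach is approached as far as the arm can. A call is refused whole if a number of a shift passes 6.25 or a number of a turn 10.7, either way. A call with a gripper value outside its range is refused whole. The fingers move at their own pace and stop on an object; "newtons" is the grip in N (left out, the last holds). Time passes only in rows, so rows that do not move let the fingers close, or fill a call up. It gives the time, the measured TCP pose, the force, the opening and the grip force at its end, in the units of the state.
- state(): the state, without advancing time (a new reading comes with each control period).
- get_image(name): name is "scene" or "side" or "wrist"; returns a dict with "pixels" (400x640x3 uint8, red, green, blue), "intrinsics" (3x3 intrinsics, pixels), "rvec" (rotation vector, rad) and "tvec" (3), from world to camera coordinates, as OpenCV has them; the wrist camera has in their place "mount" (4x4, takes a point from camera to tool coordinates, whose origin is the TCP and whose axes are the flange's). Camera axes: x right, y down, z forward; pixel columns grow to the right and rows downward; lengths in m; the calibration is good to about 2 mm. A picture is of the moment at which its call begins: read the wrist's pose just before it. There is no depth.
- close_job(): hands the job in; it is judged then, once.
Trained networks look in a picture, given as the dict that the camera call returned (one of the last four; its "shot" number tells which), for a name from the list of things; names that differ only in an ending like _2 or _b are one class to them, and where a whole thing is asked for, a point or a joint stands for the part that bears it (a point fixed in the world has none). Each returns a list of dicts, best first, with "score" (0 to 1); they miss things now and then, are a little off and sometimes report something else, mostly with a low value. They report only what shows in the picture. A call takes as long as a camera call. They do not tell look-alikes from the thing itself.
- outline_of(label, picture): "region" (400x640 bool, what is visible of it) and "position" ([row, column] in pixels, amid what is visible of it).
The state is a dict: "time": time; "joint_pos": joint angles; "dq": joint speeds; "joint_torque": joint torques, N m; "tool_pos": TCP position; "tcp_rot": TCP orientation; "contact_force": force on the tool from outside, world axes, zero at the start; "wrist_torque": the same for the moment, N m; "finger_gap": finger opening in m; "finger_force": force on a finger pad.
Only numpy, scipy, OpenCV 4.12 (cv2) and the standard library are available. Lean on these libraries where they do the work, as an engineer would, in place of code of your own. Each camera call takes 0.05 s, during which the arm holds its last target. There are 200 camera calls.

## Working session

There is one attempt and no reset: what is moved stays moved. The work goes in short steps, Python scripts to look and compute and a tool call to move; the robot and the scene stay as the last step left them, time stands still between calls to the robot, and variables do not carry over. Pictures are saved under pics/ and viewed, at most 14 in all, crops included, and the job is handed in when it is done.

Besides the shell and the picture viewer there is one more tool, called after "Request:" as a command line: name --pt "numbers of a row" for each row, then --argument value for the rest. apply_moves: Moves the arm, as the interface text tells. Its arguments: {"type":"object","properties":{"moves":{"type":"array","items":{"type":"array","items":{"type":"number"}}},"newtons":{"type":"number"}},"required":["moves"]}

```bash
mkdir -p pics; ls; python3 - <<'E'
from plant import *
import cv2
s=state();print({k:s[k] for k in('time','tool_pos','tcp_rot','finger_gap','contact_force')})
for n in('scene','side'):
    p=get_image(n);cv2.imwrite(f'pics/{n}0.png',p['pixels'][:,:,::-1]);print(n,p['intrinsics'],p['rvec'],p['tvec'])
print(get_image('wrist')['mount'])
E
```

```text
pics
{'time': 0.0, 'tool_pos': array([0.11380679, 0.48654163, 0.25580622]), 'tcp_rot': array([ 1.14648978e-01,  9.93405897e-01, -5.75913559e-04, -6.99303164e-05]), 'finger_gap': 0.08508904357160939, 'contact_force': array([-0.66724802,  0.62555599,  0.77639853])}
scene [[519.15041169   0.         328.8280015 ]
 [  0.         519.15041169 194.80402686]
 [  0.           0.           1.        ]] [ 0.64047875  2.5183025  -1.33401564] [ 0.40657562 -0.06989125  1.43909692]
side [[384.33791055   0.         319.1401473 ]
 [  0.         384.33791055 202.22718563]
 [  0.           0.           1.        ]] [ 2.14883703 -0.70840144  0.3233289 ] [-0.36456016  0.20805343  0.82222271]
[[-3.94685629e-04 -9.48234815e-01 -3.17569802e-01  8.15279284e-02]
 [ 9.99999823e-01 -2.32857451e-04 -5.47539521e-04  1.95425497e-04]
 [ 4.45247542e-04 -3.17569962e-01  9.48234739e-01 -1.17310424e-01]
 [ 0.00000000e+00  0.00000000e+00  0.00000000e+00  1.00000000e+00]]
```

View pics/scene0.png

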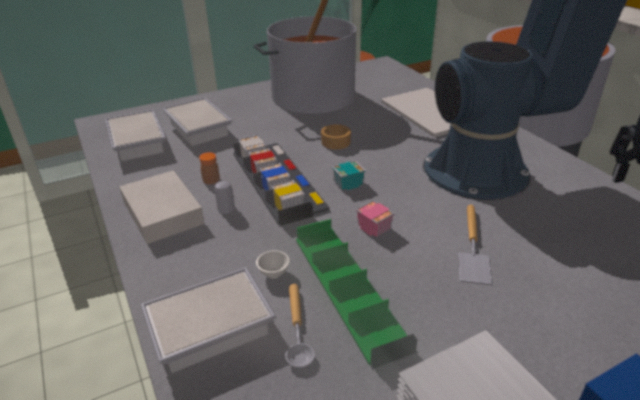

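View pics/side0.png

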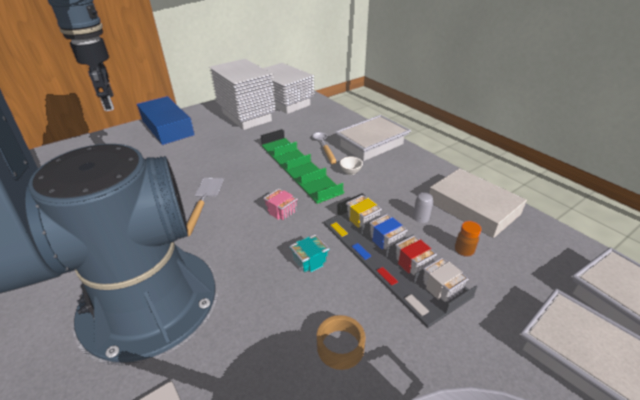

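The filling rack is the dark row with trays: in the scene view yellow (288,193), blue (275,178), red (263,160), white (252,147). The look-alikes are turquoise (349,175) and pink (375,219). The carrier is the green row from (315,232) to (390,345). I'll localise both from the two fixed views and check the choice and the end blocks in a close crop.

```bash
cat > h.py <<'E'
from plant import *
import numpy as np, cv2
from scipy.optimize import minimize
from scipy.spatial.transform import Rotation as R
def cam(p,s=None):
    """K, world->cam R,t"""
    if 'mount' in p:
        M=np.array(p['mount']);T=np.eye(4);T[:3,:3]=R.from_quat(s['tcp_rot']).as_matrix();T[:3,3]=s['tool_pos']
        W=np.linalg.inv(T@M);return np.array(p['intrinsics']),W[:3,:3],W[:3,3]
    return np.array(p['intrinsics']),cv2.Rodrigues(np.array(p['rvec']))[0],np.array(p['tvec']).ravel()
def plane(c,row,col,z):
    K,Rm,t=c;d=Rm.T@np.linalg.solve(K,[col,row,1.]);o=-Rm.T@t
    return o+d*(z-o[2])/d[2]
def proj(c,P):
    K,Rm,t=c;q=(P@Rm.T+t)@K.T;return q[:,:2]/q[:,2:]
def box(x0,x1,y0,y1,z0,z1):return np.array([[x,y,z] for x in(x0,x1) for y in(y0,y1) for z in(z0,z1)])
def pose(P,q):
    c,s=np.cos(q[2]),np.sin(q[2]);return np.c_[c*P[:,0]-s*P[:,1]+q[0],s*P[:,0]+c*P[:,1]+q[1],P[:,2]]
CAR=[box(-.046,.046,-.186,.186,0,.01)]+[box(-.046,.046,y-.002,y+.002,0,.04) for y in(-.184,-.092,0,.092)]
def render(c,q,parts):
    m=np.zeros((400,640),np.uint8)
    for b in parts:cv2.fillConvexPoly(m,cv2.convexHull(np.round(proj(c,pose(b,q))*16).astype(np.int32)),1,shift=4)
    return m>0
def fit(q0,obs,parts):
    def f(q):
        e=0
        for c,m in obs:
            r=render(c,q,parts);e+=1-(r&m).sum()/max(1,(r|m).sum())
        return e
    q0=np.array(q0);S=np.vstack([q0,q0+[.02,0,0],q0+[0,.02,0],q0+[0,0,.08]])
    r=minimize(f,q0,method='Nelder-Mead',options=dict(initial_simplex=S,xatol=1e-4,fatol=1e-5));return r.x,r.fun
E
python3 - <<'E'
from h import *
obs=[]
for n in('side','scene'):
    p=get_image(n);c=cam(p);I=p['pixels'].astype(int);print(n)
    g=(I[...,1]>I[...,0]*1.4)&(I[...,1]>I[...,2]*1.25)&(I[...,1]>40)
    k,l,st,ce=cv2.connectedComponentsWithStats(g.astype(np.uint8))
    ins={'side':(170,300),'scene':(285,345)}[n]
    r=outline_of('carrier',p)
    if r: print('car',r[0]['score'],r[0]['position'],plane(c,*r[0]['position'],.01)); m=cv2.dilate(r[0]['region'].astype(np.uint8),np.ones((9,9)))>0; obs.append((c,g&m))
    for t in('red','yellow','blue','white'):
        o=[]
        for d in outline_of('tag_'+t,p)[:2]:
            ro,co=np.nonzero(d['region']);o.append((round(d['score'],2),np.round([ro.mean(),co.mean()]),np.round(plane(c,ro.mean(),co.mean(),.013),4)))
        print(t,o)
    if n=='side':cv2.imwrite('pics/crop1.png',cv2.resize(p['pixels'][120:330,240:490,::-1],None,fx=2.8,fy=2.8,interpolation=3))
c0=np.mean([plane(c,*np.mean(np.nonzero(m),1),.02) for c,m in obs],0)
for yaw in np.arange(-.8,.9,.4):print(fit([c0[0],c0[1],yaw],obs,CAR))
E
```

```text
side
car 0.77 [168.8, 302.2] [0.53670828 0.20598497 0.01      ]
red [(0.61, array([275., 387.]), array([ 0.4444, -0.2625,  0.013 ]))]
yellow [(0.67, array([229., 339.]), array([ 0.4542, -0.0826,  0.013 ])), (0.56, array([270., 395.]), array([ 0.471 , -0.2614,  0.013 ]))]
blue [(0.7, array([251., 361.]), array([ 0.4483, -0.1739,  0.013 ]))]
white [(0.71, array([305., 417.]), array([ 0.4389, -0.3567,  0.013 ]))]
scene
car 0.95 [296.5, 352.1] [0.55015266 0.26231101 0.01      ]
red []
yellow [(0.57, array([197., 315.]), array([ 0.4585, -0.0774,  0.013 ]))]
blue [(0.51, array([180., 302.]), array([ 0.453 , -0.1671,  0.013 ]))]
white [(0.33, array([175., 273.]), array([ 0.5102, -0.2272,  0.013 ]))]
(array([ 0.54016107,  0.22918641, -0.07596745]), np.float64(0.325593952230667))
(array([ 0.53978612,  0.22789951, -0.09963009]), np.float64(0.31943062214497453))
(array([ 0.54053078,  0.22747918, -0.10017252]), np.float64(0.31521472870806466))
(array([ 0.54030305,  0.2273529 , -0.10392969]), np.float64(0.31704579159269364))
(array([ 0.53974057,  0.23130138, -0.08530155]), np.float64(0.32502504043867575))
```

View pics/crop1.png

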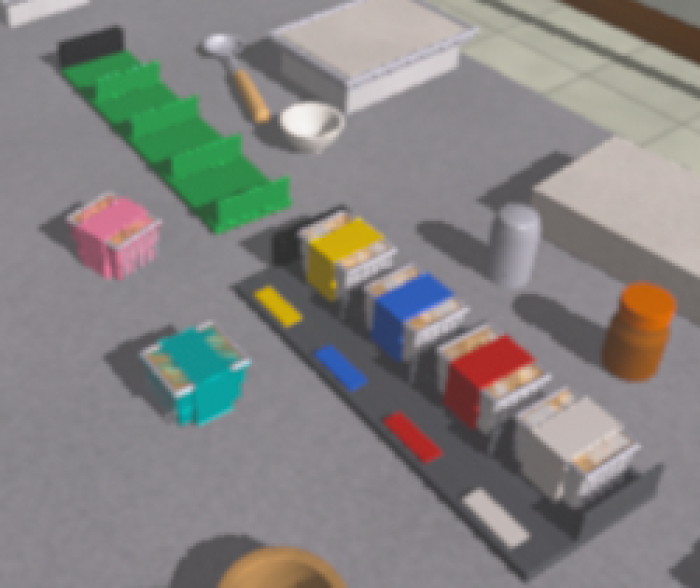

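The crop shows yellow at (345,250) next to the rack's black block at (290,235), then blue (410,305), red (490,370) and white (570,440). The red end piece at the far right is only an outer divider. The carrier's block is at (90,47), the far +y end. Pink (115,235) and turquoise (195,375) are loose look-alikes to leave alone. The mapping is therefore yellow→-138, blue→-46, red→+46, white→+138. I'm setting out towards yellow.

Request:
apply_moves --pt "1 -6 0 0 0 0 8" --pt "1 -6 0 0 0 0 8" --pt "1 -6 0 0 0 0 8" --pt "1 -6 0 0 0 0 8" --pt "1 -6 0 0 0 0 8" --pt "1 -6 0 0 0 0 8" --pt "1 -6 0 0 0 0 8" --pt "1 -6 0 0 0 0 8" --pt "1 -6 0 0 0 0 8" --pt "1 -6 0 0 0 0 8" --newtons 50

```text
time: 2.0
tool_pos: [0.4758, 0.0666, 0.2562]
tcp_rot: [0.728, 0.686, 0.0, 0.0]
contact_force: [1.4, 0.6, 0.4]
finger_gap: 0.0854
finger_force: 0.0
```

```bash
cat >> h.py <<'E'
RACK=[.5253,-.2203,-.056]; CARR=[.5403,.2279,-.100]
def go(q,y,z):
    s=state();Rt=R.from_quat(s['tcp_rot']);t=pose(np.array([[0,y,z]]),q)[0]
    ty=Rt.as_matrix()[:,1];dy=q[2]-np.arctan2(ty[1],ty[0]);dy=(dy+np.pi/2)%np.pi-np.pi/2
    Z=Rt.as_matrix()[:,2];tilt=Rt.inv().apply(np.cross(Z,[0,0,-1]))
    print('t %.2f'%s['time'],'tcp',np.round(s['tool_pos'],4),'shift cm',np.round(Rt.inv().apply(t-s['tool_pos'])*100,2),'turnz deg %.1f'%-np.degrees(dy),'tilt',np.round(np.degrees(tilt),1),'q',np.round(s['joint_pos'],2),'gap %.3f'%s['finger_gap'])
E
python3 -c "
from h import *
go(RACK,.138,.256)"
```

```text
t 2.00 tcp [0.4758 0.0666 0.2562] shift cm [-14.54   6.61   0.03] turnz deg -0.2 tilt [ 0. -0.  0.] q [ 0.14  0.17 -0.08  1.31 -0.    1.77] gap 0.085
```

Request:
apply_moves --pt "1 -3.6 1.6 0 0 0 0" --pt "1 -3.6 1.7 0 0 0 0" --pt "1 -3.6 1.7 0 0 0 0" --pt "1 -3.7 1.6 0 0 0 0" --pt "1 0 0 2 0 0 0" --pt "1 0 0 2 0 0 0" --pt "1 0 0 1 0 0 0" --pt "1 0 0 0 0 0 0" --pt "1 0 0 0 0 0 0" --pt "1 0 0 0 0 0 0"

```text
time: 3.25
tool_pos: [0.5336, -0.0799, 0.207]
tcp_rot: [0.726, 0.687, 0.0, 0.0]
contact_force: [-0.4, 0.3, 0.7]
finger_gap: 0.0855
finger_force: 0.0
```

```bash
python3 - <<'E'
from h import *
s=state();p=get_image('wrist');c=cam(p,s)
T=box(-.03,.03,-.036,.036,.01,.058);I=p['pixels'].copy()
for t,y in(('yellow',.138),('blue',.046),('red',-.046),('white',-.138)):
    for n in('tag_'+t,'tray_%s_center'%t):
        for d in outline_of(n,p)[:2]:
            ro,co=np.nonzero(d['region']);g=plane(c,ro.mean(),co.mean(),.013 if 'tag' in n else .058)
            print(n,round(d['score'],2),round(ro.mean()),round(co.mean()),np.round(g,4))
    b=pose(T+[0,y,0],RACK);
    for a in proj(c,b[1::2]):cv2.circle(I,tuple(int(v) for v in a),3,(255,0,255),-1)
cv2.imwrite('pics/w1.png',I[:,:,::-1])
E
```

```text
tag_yellow 0.95 178 250 [ 0.4565 -0.0772  0.013 ]
tray_yellow_center 0.74 26 139 [0.3987 0.0596 0.058 ]
tag_blue 0.59 256 256 [ 0.4513 -0.1687  0.013 ]
tray_blue_center 0.97 223 139 [ 0.3581 -0.1032  0.058 ]
tag_red 0.83 322 261 [ 0.446  -0.2601  0.013 ]
tray_red_center 0.69 335 322 [ 0.5228 -0.2425  0.058 ]
```

View pics/w1.png

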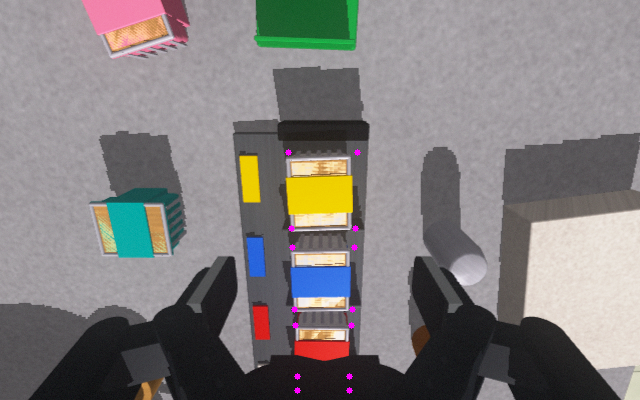

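The wrist view shows yellow at (320,194), 3 mm nearer −y than predicted. Blue is at (320,280) and matches its marks; the tags confirm the rack pose. I'm descending on yellow.

Request:
apply_moves --pt "1 -0.45 -0.1 3 0 0 0" --pt "1 0 0 4 0 0 0" --pt "1 0 0 4 0 0 0" --pt "1 0 0 3 0 0 0" --pt "1 0 0 2 0 0 0" --pt "1 0 0 0 0 0 0" --pt "-1 0 0 0 0 0 0" --pt "-1 0 0 0 0 0 0" --pt "-1 0 0 0 0 0 0" --pt "-1 0 0 0 0 0 0"

```text
time: 4.95
tool_pos: [0.5327, -0.0844, 0.0476]
tcp_rot: [0.726, 0.687, 0.001, 0.001]
contact_force: [-0.9, 0.5, 5.5]
finger_gap: 0.0592
finger_force: 54.5
```

Request:
apply_moves --pt "-1 0 0 -3 0 0 0" --pt "-1 0 0 -4 0 0 0" --pt "-1 0 0 -4 0 0 0" --pt "-1 3 0 -2 0 0 0" --pt "-1 5 0 0 0 0 0" --pt "-1 5 -0.3 0 0 0 1.2" --pt "-1 4 -0.3 0 0 0 1.2" --pt "-1 0.5 0 0 0 0 0" --pt "-1 0 0 0 0 0 0" --pt "-1 0 0 0 0 0 0"

```text
time: 6.2
tool_pos: [0.5369, 0.0898, 0.1766]
tcp_rot: [0.741, 0.672, 0.0, 0.0]
contact_force: [-0.8, -0.1, -3.1]
finger_gap: 0.0593
finger_force: 54.6
```

```bash
python3 - <<'E'
from h import *
s=state();p=get_image('wrist');c=cam(p,s);I=p['pixels'].astype(int)
g=(I[...,1]>I[...,0]*1.4)&(I[...,1]>I[...,2]*1.25)&(I[...,1]>40)
J=p['pixels'].copy()
for y in(.138,.046,-.046,-.138):
    for a in proj(c,pose(box(-.046,.046,y-.044,y+.044,.01,.04),CARR)[::2]):cv2.circle(J,tuple(int(v) for v in a),3,(255,0,255),-1)
ys,xs=np.nonzero(g);print(len(ys),ys.min(),ys.max(),xs.min(),xs.max())
cv2.imwrite('pics/w2.png',J[:,:,::-1]);go(CARR,-.138,.14)
E
```

```text
20676 0 398 177 368
t 6.25 tcp [0.5369 0.0897 0.1765] shift cm [-0.01 -1.04  3.65] turnz deg 0.1 tilt [ 0.  0. -0.] q [ 0.17  0.33 -0.08  1.16 -0.    1.83] gap 0.059
```

View pics/w2.png

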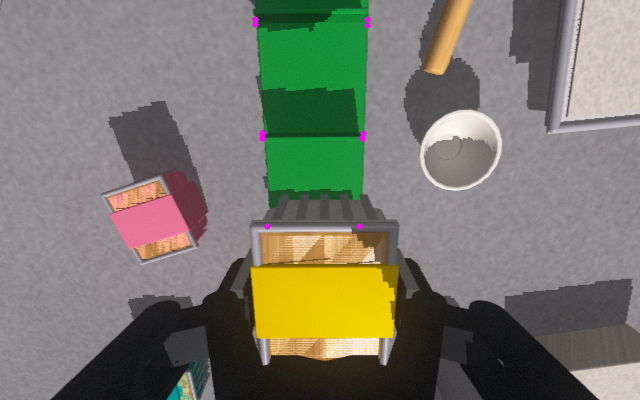

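The carrier marks fit the floor edges (dividers at rows 20 and 135, sides at columns 258–368), so I'm lowering yellow.

Request:
apply_moves --pt "-1 0.05 -1 3 0 0 0" --pt "-1 0 0 4 0 0 0" --pt "-1 0 0 3.5 0 0 0" --pt "-1 0 0 2 0 0 0" --pt "-1 0 0 0.35 0 0 0" --pt "-1 0 0 0 0 0 0" --pt "1 0 0 0 0 0 0" --pt "1 0 0 0 0 0 0" --pt "1 0 0 0 0 0 0" --pt "1 0 0 0 0 0 0"

```text
time: 7.5
tool_pos: [0.5269, 0.0922, 0.0479]
tcp_rot: [0.741, 0.672, 0.0, 0.0]
contact_force: [0.2, -0.1, 0.4]
finger_gap: 0.0856
finger_force: 0.0
```

```bash
python3 -c "
from h import *
go(CARR,-.138,.2)
go(RACK,.046,.16)"
```

```text
t 7.50 tcp [0.5269 0.0922 0.0479] shift cm [ -0.16  -0.02 -15.21] turnz deg 0.2 tilt [ 0. -0. -0.] q [ 0.17  0.42 -0.31  0.85  0.    1.84] gap 0.086
t 7.50 tcp [0.5269 0.0922 0.0479] shift cm [-26.52   2.68 -11.22] turnz deg -2.4 tilt [ 0. -0. -0.] q [ 0.17  0.42 -0.31  0.85  0.    1.84] gap 0.086
```

Request:
apply_moves --pt "1 0 0 -4 0 0 0" --pt "1 0 0 -5 0 0 0" --pt "1 -2 0 -3 0 0 0" --pt "1 -5 0.6 0 0 0 0" --pt "1 -5 0.6 0 0 0 0" --pt "1 -5 0.6 0 0 0 0" --pt "1 -5 0.6 0 0 0 0" --pt "1 -4.5 0.3 0 0 0 -2.4" --pt "1 0 0 0 0 0 0" --pt "1 0 0 0 0 0 0"

```text
time: 8.75
tool_pos: [0.528, -0.1739, 0.1677]
tcp_rot: [0.727, 0.687, 0.0, -0.0]
contact_force: [-0.5, 0.1, 0.4]
finger_gap: 0.0853
finger_force: 0.0
```

```bash
python3 - <<'E'
from h import *
s=state();p=get_image('wrist');c=cam(p,s);I=p['pixels'].copy()
for y in(.138,.046,-.046,-.138):
    for a in proj(c,pose(box(-.03,.03,-.036,.036,.01,.058)[1::2]+[0,y,0],RACK)):cv2.circle(I,tuple(int(v) for v in a),3,(255,0,255),-1)
cv2.imwrite('pics/w3.png',I[:,:,::-1]);go(RACK,.046,.0475)
E
```

```text
t 8.80 tcp [ 0.528  -0.1735  0.1678] shift cm [-9.000e-02 -1.000e-02  1.203e+01] turnz deg 0.1 tilt [-0. -0.  0.] q [-0.32  0.36 -0.06  1.15  0.    1.31] gap 0.086
```

View pics/w3.png

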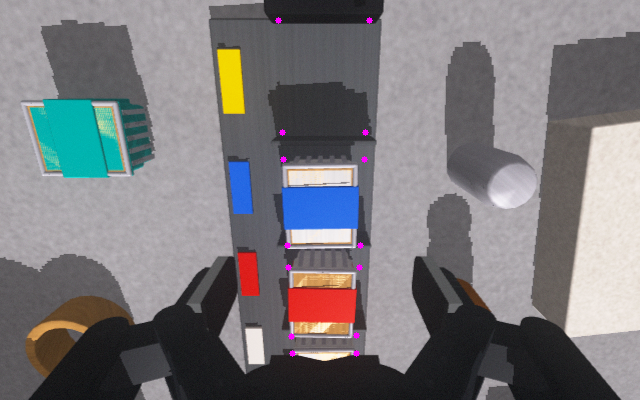

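Blue at (320,207) sits about 3 mm towards −y and 3 mm towards the robot, so I correct that and grasp.

Request:
apply_moves --pt "1 -0.4 -0.2 3 0 0 0" --pt "1 0 0 4 0 0 0" --pt "1 0 0 3 0 0 0" --pt "1 0 0 2 0 0 0" --pt "1 0 0 0 0 0 0" --pt "-1 0 0 0 0 0 0" --pt "-1 0 0 0 0 0 0" --pt "-1 0 0 0 0 0 0" --pt "-1 0 0 0 0 0 0" --pt "-1 0 0 -1 0 0 0"

```text
time: 10.05
tool_pos: [0.5258, -0.1779, 0.0585]
tcp_rot: [0.726, 0.687, -0.0, -0.0]
contact_force: [-0.4, 0.9, -1.5]
finger_gap: 0.0595
finger_force: 54.2
```

```bash
python3 -c "
from h import *
go(CARR,-.046,.18)"
```

```text
t 10.05 tcp [ 0.5258 -0.1779  0.0585] shift cm [ 36.01  -0.99 -12.15] turnz deg 2.6 tilt [-0.  0. -0.] q [-0.33  0.44 -0.24  0.89 -0.    1.3 ] gap 0.059
```

Request:
apply_moves --pt "-1 0 0 -4 0 0 0" --pt "-1 0 0 -5 0 0 0" --pt "-1 3 0 -3 0 0 0" --pt "-1 6 -0.2 0 0 0 0" --pt "-1 6 -0.2 0 0 0 0" --pt "-1 6 -0.2 0 0 0 0" --pt "-1 6 -0.2 0 0 0 0" --pt "-1 6 -0.2 0 0 0 0" --pt "-1 3 0 0 0 0 2.6" --pt "-1 0 0 0 0 0 0"

```text
time: 11.3
tool_pos: [0.5356, 0.184, 0.1786]
tcp_rot: [0.741, 0.672, 0.0, 0.0]
contact_force: [1.3, -1.0, -2.3]
finger_gap: 0.0586
finger_force: 54.8
```

```bash
python3 -c "
from h import *
go(CARR,-.046,.0485)"
```

```text
t 11.30 tcp [0.5356 0.184  0.1786] shift cm [-0.19  0.02 13.01] turnz deg 0.1 tilt [ 0. -0.  0.] q [ 0.33  0.37 -0.01  1.18  0.    2.  ] gap 0.059
```

Request:
apply_moves --pt "-1 -0.2 0 3 0 0 0" --pt "-1 0 0 4 0 0 0" --pt "-1 0 0 3.5 0 0 0" --pt "-1 0 0 2 0 0 0" --pt "-1 0 0 0.5 0 0 0" --pt "-1 0 0 0 0 0 0" --pt "1 0 0 0 0 0 0" --pt "1 0 0 0 0 0 0" --pt "1 0 0 0 0 0 0" --pt "1 0 0 0 0 0 0"

```text
time: 12.55
tool_pos: [0.5356, 0.1799, 0.0478]
tcp_rot: [0.742, 0.671, 0.0, 0.0]
contact_force: [0.4, -0.0, -0.5]
finger_gap: 0.0854
finger_force: 0.0
```

```bash
python3 -c "
from h import *
go(RACK,-.046,.168)"
```

```text
t 12.55 tcp [0.5356 0.1799 0.0478] shift cm [-44.52   3.21 -12.02] turnz deg -2.6 tilt [ 0. -0.  0.] q [ 0.32  0.47 -0.22  0.88  0.    2.  ] gap 0.085
```

Request:
apply_moves --pt "1 0 0 -4 0 0 0" --pt "1 0 0 -5 0 0 0" --pt "1 -3 0 -3 0 0 0" --pt "1 -6 0.5 0 0 0 0" --pt "1 -6 0.5 0 0 0 0" --pt "1 -6 0.5 0 0 0 0" --pt "1 -6 0.5 0 0 0 0" --pt "1 -6 0.5 0 0 0 0" --pt "1 -6 0.4 0 0 0 0" --pt "1 -5.5 0.3 0 0 0 -2.6"

```text
time: 13.8
tool_pos: [0.5223, -0.2682, 0.1679]
tcp_rot: [0.726, 0.687, 0.0, 0.0]
contact_force: [1.1, 1.1, 1.0]
finger_gap: 0.0855
finger_force: 0.0
```

```bash
python3 - <<'E'
from h import *
s=state();p=get_image('wrist');c=cam(p,s);I=p['pixels'].copy()
for y in(.138,.046,-.046,-.138):
    for a in proj(c,pose(box(-.03,.03,-.036,.036,.01,.058)[1::2]+[0,y,0],RACK)):cv2.circle(I,tuple(int(v) for v in a),3,(255,0,255),-1)
cv2.imwrite('pics/w4.png',I[:,:,::-1]);go(RACK,-.046,.0475)
E
```

```text
t 13.85 tcp [ 0.5215 -0.2736  0.1675] shift cm [ 0.77  0.08 12.  ] turnz deg 0.1 tilt [-0.   0.1 -0. ] q [-0.48  0.42  0.03  1.18 -0.    1.14] gap 0.085
```

View pics/w4.png

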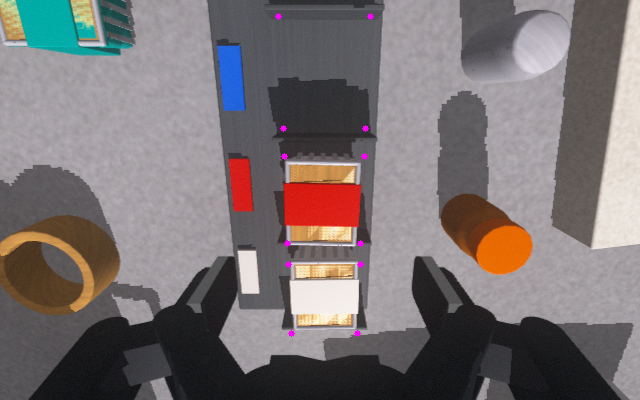

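Red at (322,204) is about 2–3 mm towards −y. The arm was still settling, so I descend part-way and re-read.

Request:
apply_moves --pt "1 0.4 0 2 0 0 0" --pt "1 0 0 2 0 0 0" --pt "1 0 0 0 0 0 0" --pt "1 0 0 0 0 0 0" --pt "1 0 0 0 0 0 0" --pt "1 0 0 0 0 0 0" --pt "1 0 0 0 0 0 0" --pt "1 0 0 0 0 0 0" --pt "1 0 0 0 0 0 0" --pt "1 0 0 0 0 0 0"

```text
time: 15.1
tool_pos: [0.5229, -0.262, 0.1278]
tcp_rot: [0.726, 0.687, 0.0, -0.0]
contact_force: [-0.0, -0.0, 0.6]
finger_gap: 0.0853
finger_force: 0.0
```

```bash
python3 -c "
from h import *
go(RACK,-.048,.0475)"
```

```text
t 15.10 tcp [ 0.5229 -0.262   0.1278] shift cm [-0.62  0.01  8.03] turnz deg 0.0 tilt [-0. -0.  0.] q [-0.46  0.44 -0.05  1.08  0.    1.16] gap 0.085
```

Request:
apply_moves --pt "1 -0.6 -0.1 2.5 0 0 0" --pt "1 0 0 3.5 0 0 0" --pt "1 0 0 2 0 0 0" --pt "1 0 0 0 0 0 0" --pt "-1 0 0 0 0 0 0" --pt "-1 0 0 0 0 0 0" --pt "-1 0 0 0 0 0 0" --pt "-1 0 0 0 0 0 0" --pt "-1 0 0 -1 0 0 0" --pt "-1 0 0 -4 0 0 0"

```text
time: 16.35
tool_pos: [0.5204, -0.2674, 0.0975]
tcp_rot: [0.726, 0.687, -0.001, -0.002]
contact_force: [0.8, -0.6, -1.2]
finger_gap: 0.0594
finger_force: 54.6
```

```bash
python3 -c "
from h import *
go(CARR,.046,.18)"
```

```text
t 16.35 tcp [ 0.5204 -0.2674  0.0975] shift cm [54.17 -0.57 -8.17] turnz deg 2.6 tilt [-0.2 -0.1 -0. ] q [-0.47  0.46 -0.09  1.02  0.    1.15] gap 0.059
```

Request:
apply_moves --pt "-1 3 0 -5 0 0 0" --pt "-1 6 0 -3 0 0 0" --pt "-1 6 0 0 0 0 0" --pt "-1 6 0 0 0 0 0" --pt "-1 6 0 0 0 0 0" --pt "-1 6 -0.1 0 0 0 0" --pt "-1 6 -0.1 0 0 0 0" --pt "-1 6 -0.1 0 0 0 0" --pt "-1 6 -0.1 0 0 0 0" --pt "-1 3 -0.1 0 0 0 2.6"

```text
time: 17.6
tool_pos: [0.5458, 0.2704, 0.1767]
tcp_rot: [0.741, 0.671, 0.001, -0.0]
contact_force: [0.4, -0.9, -2.1]
finger_gap: 0.0594
finger_force: 54.7
```

Request:
apply_moves --pt "-1 0 0 1 0 0 0" --pt "-1 0 0 2 0 0 0" --pt "-1 0 0 2 0 0 0" --pt "-1 0 0 0 0 0 0" --pt "-1 0 0 0 0 0 0" --pt "-1 0 0 0 0 0 0" --pt "-1 0 0 0 0 0 0" --pt "-1 0 0 0 0 0 0" --pt "-1 0 0 0 0 0 0" --pt "-1 0 0 0 0 0 0"

```text
time: 18.85
tool_pos: [0.5461, 0.2674, 0.1258]
tcp_rot: [0.742, 0.671, -0.0, -0.0]
contact_force: [-0.9, 0.4, -1.7]
finger_gap: 0.0593
finger_force: 54.7
```

```bash
python3 -c "
from h import *
go(CARR,.046,.0485)"
```

```text
t 18.85 tcp [0.5461 0.2674 0.1258] shift cm [ 0.61 -0.18  7.73] turnz deg -0.0 tilt [-0.  0.  0.] q [0.46 0.49 0.02 1.11 0.   2.13] gap 0.059
```

Request:
apply_moves --pt "-1 0.6 -0.2 2 0 0 0" --pt "-1 0 0 3.5 0 0 0" --pt "-1 0 0 1.7 0 0 0" --pt "-1 0 0 0.6 0 0 0" --pt "-1 0 0 0 0 0 0" --pt "-1 0 0 0 0 0 0" --pt "1 0 0 0 0 0 0" --pt "1 0 0 0 0 0 0" --pt "1 0 0 0 0 0 0" --pt "1 0 0 0 0 0 0"

```text
time: 20.1
tool_pos: [0.5448, 0.2736, 0.0478]
tcp_rot: [0.742, 0.671, 0.0, 0.0]
contact_force: [0.3, 0.4, 0.4]
finger_gap: 0.0857
finger_force: 0.0
```

```bash
python3 -c "
from h import *
go(RACK,-.136,.148)"
```

```text
t 20.10 tcp [0.5448 0.2736 0.0478] shift cm [-62.92   3.63 -10.02] turnz deg -2.6 tilt [ 0. -0. -0.] q [ 0.47  0.55 -0.09  0.94 -0.    2.14] gap 0.086
```

Request:
apply_moves --pt "1 0 0 -4 0 0 0" --pt "1 0 0 -5 0 0 0" --pt "1 -3 0 -3 0 0 0" --pt "1 -6 0.3 0 0 0 0" --pt "1 -6 0.4 0 0 0 0" --pt "1 -6 0.4 0 0 0 0" --pt "1 -6 0.4 0 0 0 0" --pt "1 -6 0.4 0 0 0 0" --pt "1 -6 0.4 0 0 0 0" --pt "1 -6 0.4 0 0 0 0"

```text
time: 21.35
tool_pos: [0.5261, -0.1788, 0.1679]
tcp_rot: [0.742, 0.671, 0.0, 0.0]
contact_force: [1.2, -0.1, 0.2]
finger_gap: 0.0856
finger_force: 0.0
```

Request:
apply_moves --pt "1 -6 0.4 0 0 0 0" --pt "1 -6 0.4 0 0 0 0" --pt "1 -4 0.1 0 0 0 -2.6" --pt "1 -2 0 0 0 0 0" --pt "1 0 0 0 0 0 0" --pt "1 0 0 0 0 0 0" --pt "1 0 0 0 0 0 0" --pt "1 0 0 0 0 0 0" --pt "1 0 0 0 0 0 0" --pt "1 0 0 0 0 0 0"

```text
time: 22.6
tool_pos: [0.5182, -0.3568, 0.1678]
tcp_rot: [0.726, 0.687, 0.0, 0.0]
contact_force: [-0.1, -0.4, -0.4]
finger_gap: 0.0858
finger_force: 0.0
```

```bash
python3 - <<'E'
from h import *
s=state();p=get_image('wrist');c=cam(p,s);I=p['pixels'].copy()
for y in(.138,.046,-.046,-.138):
    for a in proj(c,pose(box(-.03,.03,-.036,.036,.01,.058)[1::2]+[0,y,0],RACK)):cv2.circle(I,tuple(int(v) for v in a),3,(255,0,255),-1)
cv2.imwrite('pics/w5.png',I[:,:,::-1]);go(RACK,-.138,.0475)
E
```

```text
t 22.65 tcp [ 0.5182 -0.3569  0.1678] shift cm [-0.12 -0.05 12.03] turnz deg 0.0 tilt [-0.  0. -0.] q [-0.6   0.51  0.17  1.23 -0.    1.02] gap 0.085
```

View pics/w5.png

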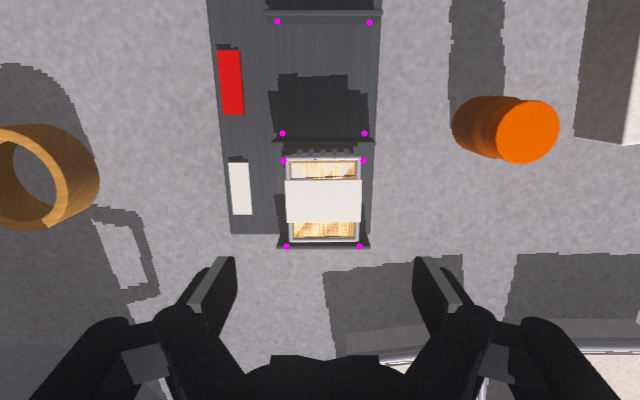

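White at (323,200) is about 2.5 mm towards +y of its mark, so I grasp with that correction.

Request:
apply_moves --pt "1 0.15 0 3 0 0 0" --pt "1 0 0 4 0 0 0" --pt "1 0 0 3 0 0 0" --pt "1 0 0 2 0 0 0" --pt "1 0 0 0 0 0 0" --pt "-1 0 0 0 0 0 0" --pt "-1 0 0 0 0 0 0" --pt "-1 0 0 0 0 0 0" --pt "-1 0 0 0 0 0 0" --pt "-1 0 0 -1 0 0 0"

```text
time: 23.9
tool_pos: [0.5181, -0.3553, 0.0582]
tcp_rot: [0.726, 0.687, -0.0, -0.0]
contact_force: [0.4, 0.5, -0.5]
finger_gap: 0.0593
finger_force: 54.0
```

```bash
python3 -c "
from h import *
go(CARR,.138,.18)"
```

```text
t 23.90 tcp [ 0.5181 -0.3553  0.0582] shift cm [ 72.15  -0.39 -12.17] turnz deg 2.6 tilt [-0. -0.  0.] q [-0.6   0.58 -0.01  0.98 -0.    1.02] gap 0.059
```

Request:
apply_moves --pt "-1 0 0 -4 0 0 0" --pt "-1 0 0 -5 0 0 0" --pt "-1 3 0 -3 0 0 0" --pt "-1 6 0 0 0 0 0" --pt "-1 6 0 0 0 0 0" --pt "-1 6 0 0 0 0 0" --pt "-1 6 0 0 0 0 0" --pt "-1 6 0 0 0 0 0" --pt "-1 6 -0.1 0 0 0 0" --pt "-1 6 -0.1 0 0 0 0"

```text
time: 25.15
tool_pos: [0.5411, 0.096, 0.1789]
tcp_rot: [0.726, 0.687, 0.001, 0.0]
contact_force: [1.2, -0.7, -1.6]
finger_gap: 0.0597
finger_force: 54.4
```

Request:
apply_moves --pt "-1 6 -0.1 0 0 0 0" --pt "-1 6 -0.1 0 0 0 0" --pt "-1 6 0 0 0 0 0" --pt "-1 5 0 0 0 0 2.6" --pt "-1 4 0 0 0 0 0" --pt "-1 0 0 0 0 0 0" --pt "-1 0 0 0 0 0 0" --pt "-1 0 0 0 0 0 0" --pt "-1 0 0 0 0 0 0" --pt "-1 0 0 0 0 0 0"

```text
time: 26.4
tool_pos: [0.556, 0.3631, 0.178]
tcp_rot: [0.742, 0.67, 0.0, 0.0]
contact_force: [0.8, -0.6, -2.3]
finger_gap: 0.0596
finger_force: 54.4
```

```bash
python3 - <<'E'
from h import *
s=state();p=get_image('wrist');c=cam(p,s);J=p['pixels'].copy()
for y in(.138,):
    for a in proj(c,pose(box(-.046,.046,y-.044,y+.044,.01,.04),CARR)[::2]):cv2.circle(J,tuple(int(v) for v in a),3,(255,0,255),-1)
cv2.imwrite('pics/w6.png',J[:,:,::-1]);go(CARR,.138,.0485)
E
```

```text
t 26.45 tcp [0.5559 0.3632 0.1779] shift cm [ 0.18 -0.2  12.94] turnz deg -0.1 tilt [ 0. -0.  0.] q [0.58 0.58 0.31 1.3  0.   2.25] gap 0.059
```

View pics/w6.png

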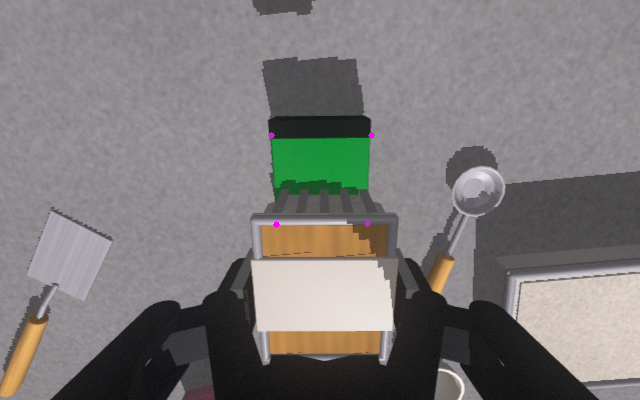

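The marks agree with the last bay: the block edge is at row 136 and the sides at columns 271–371. I'm lowering white, then moving clear.

Request:
apply_moves --pt "-1 0.1 -0.2 3 0 0 0" --pt "-1 0 0 4 0 0 0" --pt "-1 0 0 3.5 0 0 0" --pt "-1 0 0 2 0 0 0" --pt "-1 0 0 0.4 0 0 0" --pt "-1 0 0 0 0 0 0" --pt "1 0 0 0 0 0 0" --pt "1 0 0 0 0 0 0" --pt "1 0 0 0 0 0 0" --pt "1 0 0 0 0 0 0"

```text
time: 27.7
tool_pos: [0.554, 0.3647, 0.0487]
tcp_rot: [0.742, 0.671, -0.0, 0.0]
contact_force: [0.3, 0.2, 0.3]
finger_gap: 0.0858
finger_force: 0.0
```

Request:
apply_moves --pt "1 0 0 -3 0 0 0" --pt "1 0 0 -4 0 0 0" --pt "1 0 0 -5 0 0 0" --pt "1 0 -3 -3 0 0 0" --pt "1 0 -5 -2 0 0 0" --pt "1 0 -5 0 0 0 0" --pt "1 0 -3 0 0 0 0" --pt "1 0 0 0 0 0 0" --pt "1 0 0 0 0 0 0" --pt "1 0 0 0 0 0 0"

```text
time: 28.95
tool_pos: [0.3955, 0.3807, 0.2185]
tcp_rot: [0.742, 0.67, -0.0, 0.0]
contact_force: [-0.3, -0.2, -0.2]
finger_gap: 0.0859
finger_force: 0.0
```

```bash
python3 - <<'E'
from h import *
p=get_image('scene');c=cam(p);a=p['pixels'].copy();q=get_image('side');d=cam(q);b=q['pixels'].copy()
for y in(.138,.046,-.046,-.138):
  for C,im in((c,a),(d,b)):
    for v in proj(C,pose(box(-.03,.03,-.036,.036,.01,.058)[1::2]+[0,y,0],CARR)):cv2.circle(im,tuple(int(round(k)) for k in v),0,(255,0,255),-1)
A=cv2.resize(a[200:370,270:430],(400,425),interpolation=3);B=cv2.resize(b[110:225,235:355],(400,383),interpolation=3)
B=cv2.copyMakeBorder(B,0,42,0,0,cv2.BORDER_CONSTANT);cv2.imwrite('pics/end.png',np.hstack([A,B])[:,:,::-1])
E
```

```text
(no output)
```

View pics/end.png

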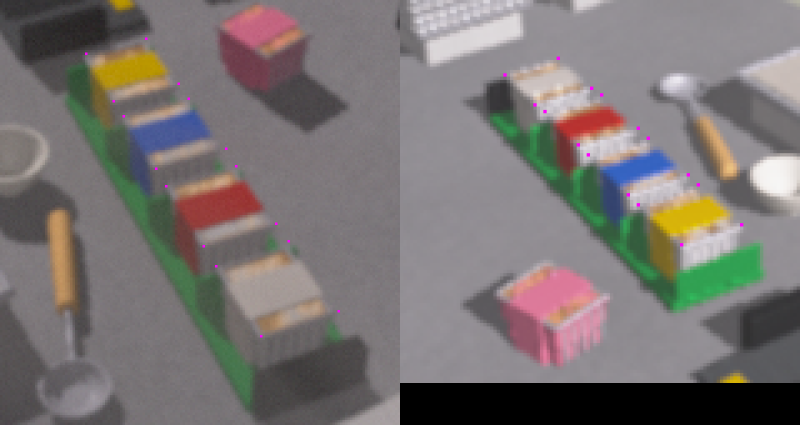

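In both views the order from the block is white (275,285), red (220,210), blue (170,130), yellow (128,70) (left-panel pixels). All four stand flat, centred in their bays, and the gripper is clear. Handing in.

```bash
python3 -c "
from plant import *
print(close_job())"
```

```text
the job is handed in; nothing more can be done
None
```

All four trays stand upright in the carrier in reverse order (white next to the block, then red, blue, yellow), the gripper is clear, and the job was handed in at about 29 s of the 96 s; no verdict came back.

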